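Wind down the mould press with its crank

TASK

One of the two small hand presses on the bench has a mould lying in it. Wind that press down with its crank: three full turns clockwise seen from above, which brings the plate onto the mould, without letting the crank slip off its square shaft end. Then let go of the crank, leaving it seated on the square, and do not turn the empty press.

Things in the scene. Friction and masses are not known exactly. Their poses are not given: they have to be found in the camera images.
- press_crank: Loose dark steel crank of the press that holds a mould. Its 30x30x20 mm hub is slipped over the 12 mm square shaft end (about 5 degrees of play); lifted over 20 mm it comes off. Origin: centre of the hub's underside, on the shaft axis. z up, x along the 16 mm wide arm to the knob (any direction at the start). Above the origin: arm top 16 mm, hub top 20 mm, shaft end 24 mm.
- press_knob (a point): Mid-height of the crank's upright black knob, a cylinder 19 mm in diameter and 40 mm tall, 55 mm out from the shaft axis; this point is 38 mm above the crank's origin, 154 mm above the bench. The knob spins freely on its pin, so fingers that hold it need not turn as the crank goes round.
- press_shoulder (a point): On the vertical shaft axis, 116 mm above the bench: top of the round shoulder on which the crank's hub rests. The press is fixed and yawed up to 30 degrees, left or right of the empty one: grey base 110x150x14 mm, two columns, grey bridge 36x150 mm with its top at 100 mm (column nuts 106 mm). A white mould 82x56x28 mm lies on its base under an aluminium plate.
- press_spindle (a joint): Angle of that press's spindle, rad: 0 at the start, growing clockwise seen from above. Friction 0.06 N m (1 to 2 N at the knob); stays where it is left. Each turn (6.28) lowers the plate 5 mm; spindle and crank keep their height. Three turns read 18.85; the plate is stopped firmly on the mould at 19.5.
- idle_spindle (a joint): Angle in rad of the spindle of the other press, which looks the same and has a crank too but has no mould in it; 0 at the start. Leave it alone.
Things that resemble listed ones, but are neither listed nor needed, are in the scene too. Leave any red look-alike of the press_crank alone.

How it is judged:
At the end, for the whole second after the job is handed in: The spindle of the press with the mould has been wound clockwise to 2.75 turns or more (17.3 rad; it stops at 19.5), it is at rest, and its crank sits on the square with its hub within 8 mm of the shoulder (value of joint press_spindle above 17.3 rad and distance between press_crank and press_shoulder below 0.008 m and velocity of joint press_spindle between -0.2 and 0.2 rad/s); the robot touches nothing.
It fails at once if the crank slips off: its hub more than 14 mm from the shoulder of the spindle (distance between press_crank and press_shoulder above 0.014 m).
It fails at once if the empty press is turned by more than 0.5 rad (value of joint idle_spindle above 0.5 rad or value of joint idle_spindle below -0.5 rad).
It also fails if it takes over 66 s, if anything falls off the work surface, if the arm or the gripper's body presses on something with over 40 N, if the wrist force passes 120 N, or if a joint passes its speed limit or range.

ROBOT

A 6-joint arm with a two-finger parallel gripper is mounted at the origin on a cart in front of the work surface, level with it; the furniture and walls round the work are solid. World frame = base frame: x ahead of the robot, y to its left, z up, the work surface at z = 0. Lengths are in m, angles in rad, forces in N, time in s.
With the tool pointing down it reaches from about 0.275 to 0.875 m from the base axis. Payload 12.5 kg.
Tool frame: the origin (TCP) lies on the centre line of the jaws, within the pads' length; the fingertips stand r.finger_overhang ahead of it and the grasp point (between the pads) lies 3 mm ahead of it (r.finger_overhang is the distance from the TCP to the fingertips, in m); z points along the fingers, y is the line along which they close (so a half turn about z gives the same grasp; the last joint's range is limited). The gripper opens to 85 mm and grips with 20 to 120 N. Pads are 22 mm wide; open, the fingers measure 114 mm over their backs; the gripper's body (76 mm by 85 mm) begins 54 mm behind the grasp point. The pads swing forward as they close: fully open they stand 13 mm farther back than shut.
Start: joints at [1.059, 0.351, 1.652, -0, 1.139, -0.085], TCP at [0.228, 0.501, 0.253] pointing down, gripper open.
Joint ranges: [-2.75, 2.75], [-0.79, 2.1], [0.01, 2.65], [-1.57, 4.71], [0.07, 3.14], [-2.87, 2.87]. Speed limits (rad/s): [2.22, 2.22, 2.79, 3.14, 3.14, 3.14].

INTERFACE

Orientations are given as a unit quaternion [x, y, z, w].
In Python, from cell import r, optics gives the robot as it stands. The module is installed in compiled form; this text tells all that it offers. Calls block until the motion is done:
- r.move_to(position, orientation): joint-space move of the TCP to a pose.
- r.move_linear(position, rot=None, vel=0.15): straight line of the TCP; rot=None keeps the orientation; vel is the mean speed in m/s.
- r.set_joints(angles): joint-space move.
- r.set_gripper(opening, squeeze=None): opening from 0.0 (shut) to 1.0 (fully open); squeeze is the grip in N (None keeps the last); returns when the fingers have stopped.
- r.sleep(seconds).
- r.inverse_kinematics(position, orientation): joint angles nearest the present ones, or None.
- optics.get_image(name): name is "scene" or "top" or "wrist"; returns a dict with "pixels" (420x560x3 uint8, red, green, blue), "depth" (420x560 float32, m along the optical axis (not along the pixel's ray), 0 where there is no reading), "fx", "fy", "cx", "cy" (pixels), "camera_from_world" (4x4, takes a point from world to camera coordinates); the wrist camera has in their place "mount" (4x4, takes a point from camera to tool coordinates, whose origin is the TCP and whose axes are the flange's). Camera axes: x right, y down, z forward; pixel columns grow to the right and rows downward; lengths in m; the calibration is good to about 2 mm. A picture is of the moment at which its call begins: read the wrist's pose just before it.
A pose or a line that the arm cannot do raises r.PlanningError and nothing moves.
- r.hand_in(): hands the job in; it is judged then, once.
Readings, each from a call of its own:
- r.current_t(): time.
- r.current_q(): joint angles.
- r.current_qvel(): joint speeds.
- r.current_effort(): joint torques, N m.
- r.current_tool_pos(): TCP position.
- r.current_ee_rot(): TCP orientation.
- r.current_contact_force(): force on the tool from outside, world axes, zero at the start.
- r.current_torque(): the same for the moment, N m.
- r.current_opening(): opening from 0.0 (shut) to 1.0 (fully open).
- r.current_finger_force(): force on a finger pad.
Only numpy, scipy, OpenCV 4.12 (cv2) and the standard library are available. Lean on these libraries where they do the work, as an engineer would, in place of code of your own. Each camera call takes 0.05 s, during which the arm holds its last target. There are 200 camera calls.

## Working session

There is one attempt and no reset: what is moved stays moved. The work goes in short steps, each a Python script; the robot and the scene stay as the last script left them, time stands still between calls to the robot, and variables do not carry over. Pictures are saved under pics/ and viewed, at most 10 in all, crops included, and the job is handed in when it is done.

```bash
mkdir -p pics
python3 - <<'E'
from cell import r, optics
import cv2,numpy as np,pickle
for n in("scene","top"):
    d=optics.get_image(n); pickle.dump(d,open(f"{n}.pkl","wb")); cv2.imwrite(f"pics/{n}.png",d["pixels"][:,:,::-1])
    T=np.linalg.inv(d["camera_from_world"]); print(n,d["fx"],d["cx"],d["cy"],T.round(3).tolist())
print(r.finger_overhang,r.current_t(),r.current_ee_rot())
E
```

```text
scene 514.4537625362912 289.0071599833992 206.15306001903875 [[0.733, -0.436, 0.522, 0.001], [-0.68, -0.448, 0.581, -0.534], [-0.019, -0.781, -0.625, 0.782], [0.0, 0.0, 0.0, 1.0]]
top 456.35789327829565 277.1931676640772 208.67481488321576 [[0.013, -0.996, 0.087, 0.455], [-1.0, -0.013, -0.001, 0.082], [0.002, -0.087, -0.996, 0.97], [0.0, 0.0, 0.0, 1.0]]
0.022 0.1 [ 2.11773333e-01  9.77318664e-01 -5.14877299e-04 -1.42087577e-04]
```

View pics/scene.png

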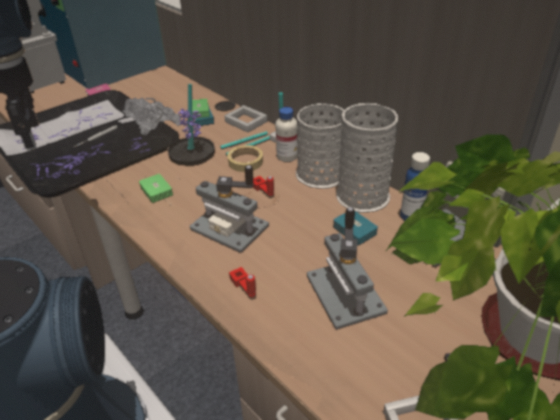

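View pics/top.png

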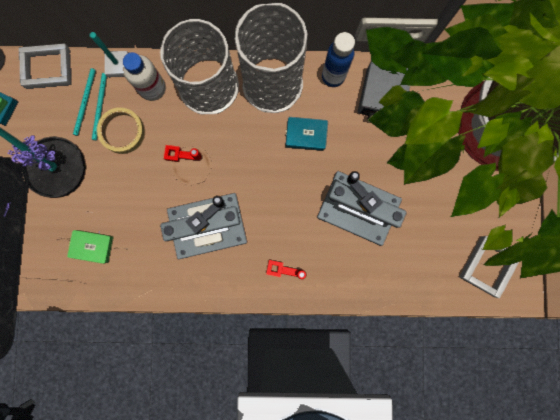

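The candidates are the left press at top (203,225) / scene (228,213), which has white patches under its bridge, and the right press at top (362,208) / scene (347,280), which shows none. The left one fits. I'll confirm that in an enlarged crop and measure at the same time. The red cranks at top (183,154) and (287,270) are look-alikes.

```bash
cat > h.py <<'E'
import numpy as np
def ray(d,u,v,z):
    T=np.linalg.inv(d["camera_from_world"]); k=T[:3,:3]@np.array([(u-d["cx"])/d["fx"],(v-d["cy"])/d["fy"],1.]); o=T[:3,3]
    return o+k*(z-o[2])/k[2]
def cloud(d,T=None):
    T=np.linalg.inv(d["camera_from_world"]) if T is None else T
    v,u=np.mgrid[:420,:560]; z=d["depth"]
    P=np.stack([(u-d["cx"])/d["fx"]*z,(v-d["cy"])/d["fy"]*z,z],-1)@T[:3,:3].T+T[:3,3]
    P[z<=0]=np.nan
    return P
E
python3 - <<'E'
import pickle,cv2,numpy as np
from h import *
s=pickle.load(open("scene.pkl","rb"));t=pickle.load(open("top.pkl","rb"))
a=[s["pixels"][160:260,180:280],s["pixels"][200:330,290:400],t["pixels"][180:270,150:255],t["pixels"][160:250,310:415]]
a=[cv2.resize(i,(390,290),interpolation=cv2.INTER_CUBIC) for i in a]
cv2.imwrite("pics/c.png",np.vstack([np.hstack(a[:2]),np.hstack(a[2:])])[:,:,::-1])
print("shaft",ray(t,196,222,.14),"knob",ray(t,217,201,.174))
for n,d,w in(("top",t,(150,175,255,265)),("scene",s,(180,160,290,260))):
    P=cloud(d); m=np.zeros((420,560),bool); m[w[1]:w[3],w[0]:w[2]]=1
    h=P[...,2]; k=m&(h>.140)&(h<.2); 
    print(n,k.sum(),P[k].mean(0),P[k].min(0),P[k].max(0), np.argwhere(k).mean(0))
P=cloud(t); h=P[...,2]
for lo,hi in((.165,.185),(.135,.145)):
    k=(h>lo)&(h<hi); k[:175]=0;k[265:]=0;k[:,:150]=0;k[:,255:]=0
    print(lo,k.sum(),P[k].mean(0),np.argwhere(k).mean(0))
print("baskets",ray(t,203,80,.0),np.nanmax(h[10:110,160:240]),[np.nanmin(P[10:110,160:310][h[10:110,160:310]>.1][:,i]) for i in (0,1)])
E
```

```text
shaft [0.50129907 0.22916566 0.14      ] knob [0.53675045 0.18740522 0.174     ]
top 113 [0.53413891 0.19025948 0.16588436] [0.4975597  0.1784673  0.14008424] [0.54616469 0.2363738  0.17680473] [202.85840708 215.99115044]
scene 150 [0.5324123  0.18532268 0.1584968 ] [0.49228502 0.17599975 0.14017332] [0.54611654 0.23461355 0.17565569] [174.52 247.48]
0.165 82 [0.53833963 0.18676792 0.17207586] [200.2195122  217.52439024]
0.135 190 [0.50192847 0.22898224 0.1369637 ] [221.75789474 196.4       ]
baskets [0.82017317 0.24747062 0.        ] 0.226360288839613 [np.float64(0.7472259859325803), np.float64(0.023242063054643478)]
```

View pics/c.png

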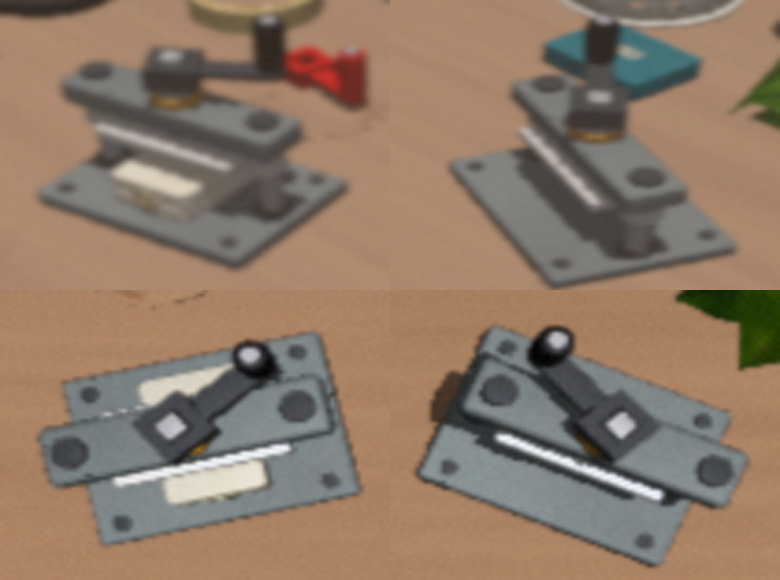

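The crop confirms it: the left press has a cream-white mould under its bridge, and the right press is empty. The left shaft is at about (0.5015, 0.229) and the knob at (0.5375, 0.187). Their spacing is 55.3 mm, which fits the 55 mm given. Next I'll hover over the knob with the jaws closing across the arm and check from close up.

Run:
```python
from cell import r, optics
import cv2,numpy as np,pickle
from h import *
from scipy.spatial.transform import Rotation as R
th=np.radians(65.3); q=[np.cos(th),np.sin(th),0,0]
r.move_to([.5375,.187,.29],q)
p=r.current_tool_pos();o=r.current_ee_rot()
d=optics.get_image("wrist")
T=np.eye(4);T[:3,:3]=R.from_quat(o).as_matrix();T[:3,3]=p
T=T@d["mount"]; d["T"]=T; pickle.dump(d,open("w.pkl","wb")); cv2.imwrite("pics/w.png",d["pixels"][:,:,::-1])
P=cloud(d,T);h=P[...,2]; near=np.hypot(P[...,0]-.51,P[...,1]-.215)<.08
for lo,hi in((.166,.182),(.132,.146)):
    k=near&(h>lo)&(h<hi); 
    if k.sum(): print(lo,k.sum(),P[k].mean(0),(P[k].max(0)+P[k].min(0))/2,np.ptp(P[k],0),np.argwhere(k).mean(0))
print(p,o,r.current_q(),r.current_t(),r.current_opening())
```

```text
0.166 456 [0.53639107 0.19040117 0.17252945] [0.53706854 0.18974208 0.17115251] [0.01751015 0.01714925 0.00997464] [209.59868421 279.00877193]
0.132 1595 [0.5027743  0.22835662 0.13653066] [0.51193108 0.21817811 0.13897254] [0.06426175 0.06692072 0.01393526] [135.59059561 278.00815047]
[0.53711038 0.18782033 0.2898901 ] [ 4.17307115e-01  9.08765509e-01 -2.04878046e-06 -1.45769320e-04] [ 2.54692016e-01  3.51040406e-01  1.55751694e+00  1.41438731e-04
  1.23324307e+00 -4.55401314e-01] 1.775 0.9953369104929111
```

View pics/w.png

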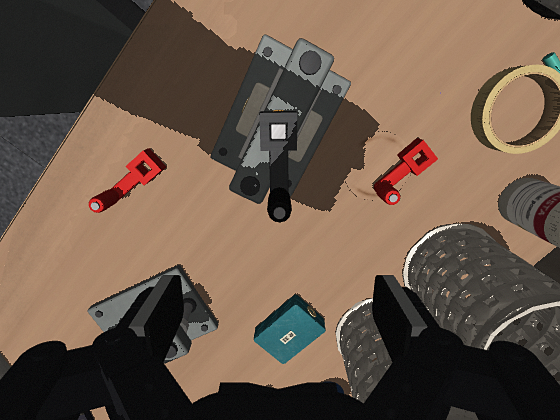

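The view shows the knob at (279,212), the bright square shaft end at (278,131), and the jaws straddling the arm line. I'll refine both points by ray casting, then descend and grip.

Run:
```python
from cell import r
import cv2,numpy as np,pickle
from h import *
d=pickle.load(open("w.pkl","rb")); d["camera_from_world"]=np.linalg.inv(d["T"])
g=d["pixels"].min(2)
def cen(x0,y0,x1,y1,t):
    m=g[y0:y1,x0:x1]>t; a=np.argwhere(m); return a[:,1].mean()+x0,a[:,0].mean()+y0,m.sum(),np.ptp(a,0)
s=cen(265,118,292,146,150); print(s)
S=ray(d,s[0],s[1],.140)
P=cloud(d,d["T"]); k=(P[...,2]>.171)&(np.hypot(P[...,0]-.537,P[...,1]-.189)<.02); a=np.argwhere(k)
K=ray(d,*((a.max(0)+a.min(0))/2)[::-1],.174); print(S,K,np.linalg.norm((S-K)[:2]),k.sum(),np.ptp(a,0))
dirn=(K-S)[:2]/np.linalg.norm((K-S)[:2]); G=S[:2]+.055*dirn
G=(G+K[:2])/2; print("goal",G)
r.move_linear([*G,.225]); r.move_linear([*G,.165],vel=.06)
print(r.current_contact_force())
r.set_gripper(0.0,squeeze=30)
print(r.current_tool_pos(),r.current_opening(),r.current_finger_force(),r.current_contact_force(),r.current_t())
np.save("S.npy",S[:2])
```

```text
(np.float64(277.81481481481484), np.float64(131.4021164021164), np.int64(189), array([13, 14]))
[0.50013782 0.23118132 0.14      ] [0.59362757 0.12460428 0.174     ] 0.1417709346939325 5219 [219 147]
goal [0.56501736 0.15721953]
[0.35240362 0.03650073 0.60854332]
[0.56500484 0.15721356 0.16497421] 0.002843731728445742 0.0 [-0.70226638  0.10838315  0.21031955] 4.35
```

The knob mask was too loose: it picked up stray pixels, gave a 142 mm spacing, and I had no check to reject it. The jaws closed in free air beside the knob and touched nothing. The earlier knob depth cluster, (0.5364, 0.1904), is 54.6 mm from the shaft and is consistent. I'll back up, confirm nothing moved, and grip there.

Run:
```python
from cell import r, optics
import numpy as np,cv2
from h import *
p=r.current_tool_pos(); r.move_linear([p[0],p[1],.235]); r.set_gripper(1.0)
G=np.array([.5367,.1895]); r.move_linear([*G,.235])
P=cloud(optics.get_image("scene")); k=(P[...,2]>.165)&(P[...,2]<.18)&(np.hypot(P[...,0]-.537,P[...,1]-.189)<.014)
print("knob still",k.sum(),P[k].mean(0))
assert k.sum()>8
r.move_linear([*G,.166],vel=.06)
f=r.current_contact_force();print(f)
r.set_gripper(0.0,squeeze=30)
print(r.current_tool_pos(),r.current_opening(),r.current_finger_force(),r.current_contact_force(),r.current_t())
```

```text
knob still 54 [0.53584653 0.18374969 0.17121368]
[ 0.15680782 -0.08476451  0.05552782]
[0.536749   0.18950387 0.16607362] 0.20880971224558054 29.54183537978679 [0.74767616 0.25611157 0.83325008] 8.15
```

Knob gripped: about 18 mm between the pads, 30 N, side load under 1 N. Now a test arc clockwise with force monitoring.

```bash
cat > arc.py <<'E'
from cell import r
import numpy as np
def arc(C,Rad,n,step=15,vel=.06,z=.166,verbose=1):
    p=r.current_tool_pos(); a0=np.arctan2(p[1]-C[1],p[0]-C[0]); log=[]
    for i in range(1,n+1):
        a=a0-np.radians(step*i)
        r.move_linear([C[0]+Rad*np.cos(a),C[1]+Rad*np.sin(a),z],vel=vel)
        f=np.array(r.current_contact_force()); u=np.array([np.cos(a),np.sin(a)])
        fr=f[:2]@u; ft=f[:2]@[u[1],-u[0]]
        log.append([round(float(x),1) for x in(np.degrees(a),fr,ft,f[2])])
        if np.linalg.norm(f)>35: print("stop"); break
    if verbose: print(log)
    print(i,r.current_t(),r.current_tool_pos(),r.current_opening(),r.current_finger_force())
    return log
E
python3 - <<'E'
from arc import *
arc(np.load("S.npy"),.055,5)
E
```

```text
[[-63.7, 1.1, -0.3, 0.6], [-78.7, 2.3, 0.4, 2.8], [-93.7, 3.9, -0.0, 4.2], [-108.7, 3.9, -0.3, 5.5], [-123.7, 4.2, 0.6, 8.2]]
5 10.1083 [0.46940397 0.18559113 0.16621656] 0.20866498002416675 30.73269607499242
```

Forces are low. A quick look to confirm the crank is following and still seated.

Run:
```python
from cell import r, optics
import cv2
d=optics.get_image("scene")["pixels"][130:270,150:310]
cv2.imwrite("pics/a.png",cv2.resize(d,(640,560),interpolation=cv2.INTER_CUBIC)[:,:,::-1])
```

```text
(no output)
```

View pics/a.png

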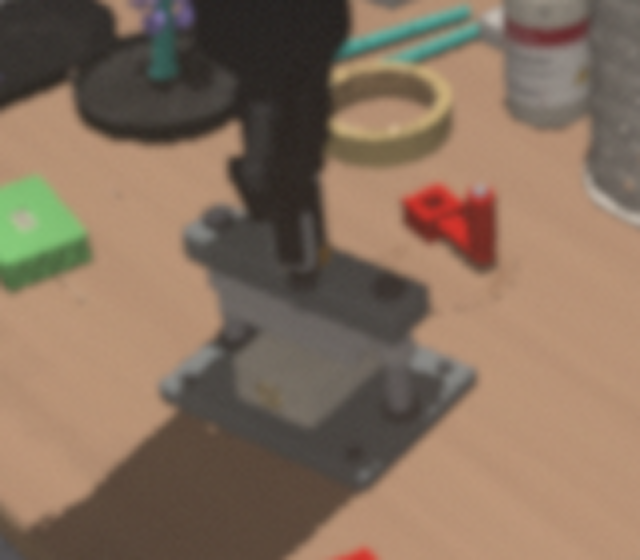

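The jaws hold the knob upright at crop (303,275), with the hub behind it. Finishing the first turn.

Run:
```python
from arc import *
arc(np.load("S.npy"),.055,19,z=.1665)
```

```text
[[-138.9, 2.9, 0.5, 6.3], [-153.9, 3.5, 1.6, 8.2], [-168.9, 3.4, -0.1, 8.9], [-183.9, 3.8, -0.2, 9.7], [-198.9, 3.1, 0.3, 8.3], [-213.9, 4.1, 0.6, 8.2], [-228.9, 2.7, 0.4, 7.0], [-243.9, 3.2, 0.5, 7.1], [-258.9, 1.6, 0.2, 6.5], [-273.9, 2.5, -0.2, 6.1], [-288.9, 0.9, -0.1, 6.8], [-303.9, 0.2, 0.2, 6.7], [-318.9, 0.5, 0.5, 6.3], [-333.9, 1.6, 0.1, 6.0], [-348.9, 1.5, 0.8, 4.6], [-363.9, 2.6, 0.4, 4.4], [-378.9, 3.3, 0.0, 3.5], [-393.9, 2.2, 0.8, 3.6], [-408.9, 2.2, 0.6, 2.0]]
19 17.6 [0.5358294  0.18951515 0.16640325] 0.20909987472063435 29.70679177902639
```

The first turn went smoothly, with all forces under 10 N. Two more turns to go.

Run:
```python
from arc import *
l=arc(np.load("S.npy"),.055,24,z=.1665,verbose=0); print(np.abs(l).max(0),l[-1])
if len(l)==24:
    l=arc(np.load("S.npy"),.055,24,z=.1665,verbose=0); print(np.abs(l).max(0),l[-1])
```

```text
24 27.0083 [0.53552493 0.1892558  0.16641966] 0.2146302747735072 29.70769220497459
[409.4   4.9   1.3   8.5] [-409.4, 2.8, -0.2, 1.3]
24 36.4167 [0.5351509  0.1889182  0.16638245] 0.20532450975867161 29.700910672545433
[409.8   5.1   1.1   9.3] [-409.8, 2.2, -0.2, 2.5]
```

Run:
```python
from cell import r, optics
import cv2,numpy as np
from h import *
r.set_gripper(0.6); p=r.current_tool_pos(); r.move_linear([p[0],p[1],.26],vel=.06)
r.move_linear([.40,.36,.30],vel=.2)
d=optics.get_image("top"); s=optics.get_image("scene")
P=cloud(d);h=P[...,2]; near=np.hypot(P[...,0]-.51,P[...,1]-.215)<.08
for lo,hi in((.165,.185),(.13,.145)):
    k=near&(h>lo)&(h<hi); print(lo,k.sum(),P[k].mean(0))
a=[s["pixels"][160:260,180:280],d["pixels"][180:270,150:255]]
cv2.imwrite("pics/e.png",np.hstack([cv2.resize(i,(390,360),interpolation=cv2.INTER_CUBIC) for i in a])[:,:,::-1])
print(r.current_contact_force(),r.current_t())
```

```text
0.165 88 [0.53660341 0.18649669 0.17186125]
0.13 381 [0.50700603 0.22281731 0.13456907]
[-0.09267124 -0.0535899   0.76549318] 39.9
```

View pics/e.png

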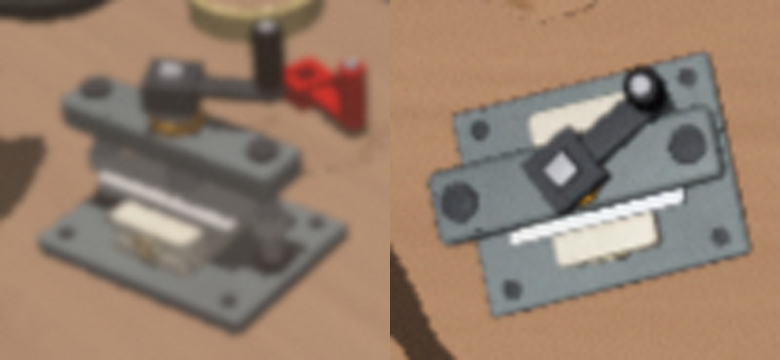

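The plate edge, scene crop (165,200), has come down to the mould. The hub is still on the square, with knob height and position unchanged after three full turns. Handing in.

```bash
python3 -c "
from cell import r
print(r.hand_in())"
```

```text
the job is handed in; nothing more can be done
None
```

I wound the press with the mould three full turns clockwise, left its crank seated on the square, never touched the empty press, and handed the job in just after 39.9 s of the 66 s allowed; no verdict came back.

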